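# Make up two optics kits from the parts on the breadboard

### The arm

A 6-joint arm with a two-finger parallel gripper is mounted at the origin on the work surface. World frame = base frame: x ahead of the robot, y to its left, z up, the work surface at z = 0. Lengths are in m, angles in rad, forces in N, time in s.
With the tool pointing down it reaches from about 0.35 to 0.85 m from the base axis. Payload 8.1 kg.
Tool frame: the origin (TCP) lies midway between the tips of the shut fingers; the grasp point (between the pads) lies 19 mm behind it (robot.grip_point_offset is the distance from the TCP to the grasp point, in m); z points along the fingers, y is the line along which they close (so a half turn about z gives the same grasp; the last joint's range is limited). The gripper opens to 93 mm and grips with 3 to 60 N. Pads are 15 mm wide; open, the fingers measure 128 mm over their backs; the gripper's body (75 mm by 188 mm) begins 65 mm behind the grasp point.
Start: joints at [-1.25, 0.13, 1.488, -0, 1.523, -0.085], TCP at [0.237, -0.551, 0.219] pointing down, gripper open.
Joint ranges: [-2.96, 2.96], [-0.89, 2.26], [0.02, 2.5], [-1.34, 4.48], [0, 2.73], [-2.66, 2.66]. Speed limits (rad/s): [2.39, 2.39, 2.79, 3.14, 3.14, 3.14].

### API

Orientations are given as a rotation vector (axis times angle).
In Python, from plant import robot, read_camera, job gives the robot as it stands.
- The arm moves only by the shell command python3 -m inch 'ROWS' [FORCE]. ROWS is JSON, one flat list of numbers, 5 for each row, row after row: the shift along the world's x, y, z in mm, then the turn about the world's z in degrees, then the opening in per cent of the stroke, from 0 (shut) to 100 (fully open). In form: [dx, dy, dz, yaw, hand, dx, dy, dz, yaw, hand, ...]. A call has 1 to 10 rows; each row is the pose to reach, as a shift and turn from the pose commanded when the call began; what a row does not reach only later rows make up. A row lasts 1/12 s, in which the tool goes at most 41.7 mm and 7.16 degrees, less where a joint would pass 70% of its speed; a pose out of reach is approached as far as the arm can. A call with a gripper value outside its range is refused whole. The fingers move at their own pace and stop on an object; FORCE is the grip in N (left out, the last holds). Time passes only in rows, so rows that repeat a pose let the fingers close. It gives the time, the measured TCP pose, the force, the opening and the grip force at its end, in the units of the state.
- robot.read_state(): the state, without advancing time (a new reading comes with each control period).
- read_camera(name): name is "scene" or "top" or "wrist"; returns a dict with "image" (400x640x3 uint8, blue, green, red), "K" (3x3 intrinsics, pixels), "D" ([k1, k2, p1, p2, k3] as OpenCV has them; the pictures are not rectified), "extrinsics" (4x4, takes a point from world to camera coordinates); the wrist camera has in their place "mount" (4x4, takes a point from camera to tool coordinates, whose origin is the TCP and whose axes are the flange's). Camera axes: x right, y down, z forward; pixel columns grow to the right and rows downward; lengths in m; the calibration is good to about 2 mm. A picture is of the moment at which its call begins: read the wrist's pose just before it. There is no depth.
- job.close_job(): hands the job in; it is judged then, once.
The state is a dict: "t": time; "q": joint angles; "dq": joint speeds; "joint_torque": joint torques, N m; "tool_pos": TCP position; "orientation": TCP orientation; "force": force on the tool from outside, world axes, zero at the start; "wrist_torque": the same for the moment, N m; "opening": finger opening in m; "gripper_force": force on a finger pad.
Only numpy, scipy, OpenCV 4.12 (cv2) and the standard library are available. Lean on these libraries where they do the work, as an engineer would, in place of code of your own. Each camera call takes 0.05 s, during which the arm holds its last target. There are 200 camera calls.

### The job

Make up the two kits: the mirror mount and the bright steel pillar go into the blue tray, and the yellow-banded objective, the black post holder and the aluminium angle bracket go into the orange tray. Set each part down gently, standing upright in a pocket of its own (any pocket of the right tray), without tipping any over. Leave the blue-banded objective, the clamping fork and the bubble level where they are.

Things in the scene. Friction and masses are not known exactly. Their poses are not given: they have to be found in the camera images.
- mirror_mount_center (a point): Mirror mount, upright: two square black plates, a mirror in a brass ring on one face, steel knobs on the other; 130 g. The plates make a block x -12 to +12 mm, 42 wide along y, 48 high; the knobs reach x = +24, at heights 18 and 40. Point: centre of the block, 24 mm above its underside; x towards the knobs, z up. Grip along y, upper half. In a pocket, stand the point 6 mm off centre, away from the knobs.
- pillar_center (a point): Pedestal pillar of bright stainless steel, standing upright: round column 25 mm thick, 75 mm high in all, on a 32 mm foot flange 6 mm thick, a small dark hole in its top; 280 g. Point: on its axis half-way up, 37.5 mm above its underside; z up.
- post_holder_center (a point): Post holder, upright black tube 25 mm thick and 54 mm high on a 32 mm foot flange 5 mm thick; a steel ring round the dark 13 mm bore in its top; a brass thumbscrew 12 mm thick sticks out along +x to 28 mm from the axis, at a height of 44 mm; 110 g. Point: on its axis half-way up, 27 mm above its underside; x to the thumbscrew, z up. Grip along y, clear of the thumbscrew.
- yellow_objective_center (a point): Microscope objective, bright steel barrel, yellow band at the shoulder; stands upright, nose up, on a 25 mm thread: barrel 30 mm thick from 5 to 46 mm height, nose 20 mm thick above, 60 mm high in all; round, 160 g. Point: on its axis half-way up, 30 mm above its underside; z up.
- bracket_center (a point): Right-angle bracket of bare aluminium on its foot: upright leg x -5 to +5 mm, 40 wide along y, 60 high; foot plate 10 thick, 40 wide, from the leg to x = +39; thin sloping rib in the corner up to 31 high; 115 g. Point: centre of the leg, 30 mm above its underside; x along the foot, z up. Grip the leg along y, upper half. In a pocket, stand the point 17 mm off centre so the foot runs across the middle.
- blue_objective_center (a point): A second objective of the same shape and size (30 mm barrel, 60 mm high) but with a black barrel and a blue band: not wanted, to be left where it is. Point: on its axis half-way up, 30 mm above the bench.
- fork_center (a point): Clamping fork of dark steel lying flat, 60 x 30 x 10 mm, slotted from its +x end, with a screw head in the slot (14 mm high): not wanted, to be left where it is. Point: its centre, 5 mm above the bench; x along its length.
- level_center (a point): Round bubble level, pale disc 34 mm across, 14 mm high: not wanted, to be left where it is. (A flat black mounting base, 75 x 50 x 13 mm, is bolted to the bench amid the parts.) Point: its centre, 7 mm above the bench.
- blue_tray: Blue kit tray, fixed on the bench, empty at the start. Origin: centre of its underside; x along its length, y across, z up. 225 x 75 mm over the rim, 16 mm high. Three pockets of 62 x 62 mm in a row, centres at x = -66, 0, +66 mm, y = 0; floor 4 mm above the bench, ribs between them 4 mm thick, tops 14 mm above the bench.
- orange_tray: Orange kit tray, the same mould as the blue one: fixed, empty at the start, same origin, axes and pockets (62 x 62 mm, centres at x = -66, 0, +66 mm, floor 4 mm above the bench, walls 16 mm high). Elsewhere, bench equipment stands beyond 0.80 m ahead of the robot and 0.45 m to either side.
There are look-alikes about, which are no part of the job. What is shaped like the part that bears post_holder_center but pink is not meant.

How it is judged:
At the end, for the whole second after the job is handed in: Each part over a pocket of its own in its tray (point within 31 mm of the pocket's centre along x and y), on the pocket floor (height within 4 mm), upright within 0.12 rad, at rest; the blue-banded objective, fork and level within 20 mm of where they were (y of mirror_mount_center in the frame of blue_tray between -0.031 and 0.031 m and z of mirror_mount_center in the frame of blue_tray between 0.024 and 0.032 m and angle between each of mirror_mount_center, pillar_center, yellow_objective_center, post_holder_center, bracket_center's own z axis and vertical below 0.12 rad and linear speed of each of mirror_mount, pillar, yellow_objective, post_holder, bracket below 0.02 m/s and y of pillar_center in the frame of blue_tray between -0.031 and 0.031 m and z of pillar_center in the frame of blue_tray between 0.0375 and 0.0455 m and ((x of mirror_mount_center in the frame of blue_tray between -0.097 and -0.035 m and x of pillar_center in the frame of blue_tray between -0.031 and 0.031 m) or (x of mirror_mount_center in the frame of blue_tray between -0.097 and -0.035 m and x of pillar_center in the frame of blue_tray between 0.035 and 0.097 m) or (x of mirror_mount_center in the frame of blue_tray between -0.031 and 0.031 m and x of pillar_center in the frame of blue_tray between -0.097 and -0.035 m) or (x of mirror_mount_center in the frame of blue_tray between -0.031 and 0.031 m and x of pillar_center in the frame of blue_tray between 0.035 and 0.097 m) or (x of mirror_mount_center in the frame of blue_tray between 0.035 and 0.097 m and x of pillar_center in the frame of blue_tray between -0.097 and -0.035 m) or (x of mirror_mount_center in the frame of blue_tray between 0.035 and 0.097 m and x of pillar_center in the frame of blue_tray between -0.031 and 0.031 m)) and y of yellow_objective_center in the frame of orange_tray between -0.031 and 0.031 m and z of yellow_objective_center in the frame of orange_tray between 0.03 and 0.038 m and y of post_holder_center in the frame of orange_tray between -0.031 and 0.031 m and z of post_holder_center in the frame of orange_tray between 0.027 and 0.035 m and y of bracket_center in the frame of orange_tray between -0.031 and 0.031 m and z of bracket_center in the frame of orange_tray between 0.03 and 0.038 m and ((x of yellow_objective_center in the frame of orange_tray between -0.097 and -0.035 m and x of post_holder_center in the frame of orange_tray between -0.031 and 0.031 m and x of bracket_center in the frame of orange_tray between 0.035 and 0.097 m) or (x of yellow_objective_center in the frame of orange_tray between -0.097 and -0.035 m and x of post_holder_center in the frame of orange_tray between 0.035 and 0.097 m and x of bracket_center in the frame of orange_tray between -0.031 and 0.031 m) or (x of yellow_objective_center in the frame of orange_tray between -0.031 and 0.031 m and x of post_holder_center in the frame of orange_tray between -0.097 and -0.035 m and x of bracket_center in the frame of orange_tray between 0.035 and 0.097 m) or (x of yellow_objective_center in the frame of orange_tray between -0.031 and 0.031 m and x of post_holder_center in the frame of orange_tray between 0.035 and 0.097 m and x of bracket_center in the frame of orange_tray between -0.097 and -0.035 m) or (x of yellow_objective_center in the frame of orange_tray between 0.035 and 0.097 m and x of post_holder_center in the frame of orange_tray between -0.097 and -0.035 m and x of bracket_center in the frame of orange_tray between -0.031 and 0.031 m) or (x of yellow_objective_center in the frame of orange_tray between 0.035 and 0.097 m and x of post_holder_center in the frame of orange_tray between -0.031 and 0.031 m and x of bracket_center in the frame of orange_tray between -0.097 and -0.035 m)) and distance of each of blue_objective_center, fork_center, level_center from where it was at the start of the episode below 0.02 m); the robot touches nothing.
It fails at once if one of the five kit parts is tipped or knocked over (angle between any of mirror_mount_center, pillar_center, yellow_objective_center, post_holder_center, bracket_center's own z axis and vertical above 0.6 rad).
It fails at once if the blue-banded objective, the fork or the level is moved by more than 20 mm (distance of any of blue_objective_center, fork_center, level_center from where it was at the start of the episode above 0.02 m).
It fails at once if a part is dropped into its tray (falls faster than 0.5 m/s just above the pocket floor) ((x of mirror_mount_center in the frame of blue_tray between -0.1 and 0.1 m and y of mirror_mount_center in the frame of blue_tray between -0.035 and 0.035 m and z of mirror_mount_center in the frame of blue_tray below 0.058 m and linear speed of mirror_mount above 0.5 m/s) or (x of pillar_center in the frame of blue_tray between -0.1 and 0.1 m and y of pillar_center in the frame of blue_tray between -0.035 and 0.035 m and z of pillar_center in the frame of blue_tray below 0.0715 m and linear speed of pillar above 0.5 m/s) or (x of yellow_objective_center in the frame of orange_tray between -0.1 and 0.1 m and y of yellow_objective_center in the frame of orange_tray between -0.035 and 0.035 m and z of yellow_objective_center in the frame of orange_tray below 0.064 m and linear speed of yellow_objective above 0.5 m/s) or (x of post_holder_center in the frame of orange_tray between -0.1 and 0.1 m and y of post_holder_center in the frame of orange_tray between -0.035 and 0.035 m and z of post_holder_center in the frame of orange_tray below 0.061 m and linear speed of post_holder above 0.5 m/s) or (x of bracket_center in the frame of orange_tray between -0.1 and 0.1 m and y of bracket_center in the frame of orange_tray between -0.035 and 0.035 m and z of bracket_center in the frame of orange_tray below 0.064 m and linear speed of bracket above 0.5 m/s)).
It also fails if it takes over 115 s, if anything falls off the work surface, if the arm or the gripper's body presses on something with over 40 N, if the wrist force passes 120 N, or if a joint passes its speed limit or range.

## Working session

There is one attempt and no reset: what is moved stays moved. The work goes in short steps, Python scripts to look and compute and a shell command to move; the robot and the scene stay as the last step left them, time stands still between calls to the robot, and variables do not carry over. Pictures are saved under pics/ and viewed, at most 14 in all, crops included, and the job is handed in when it is done.

```bash
ls; mkdir -p pics
python3 - <<'E'
from plant import robot, read_camera
import cv2,numpy as np
print(robot.read_state()['tool_pos'],robot.grip_point_offset)
for n in("top","scene"):
    c=read_camera(n); cv2.imwrite(f"pics/{n}0.png",c["image"]); print(n,c["K"],c["D"],c["extrinsics"])
c=read_camera("wrist");print(c["mount"],c["K"],c["D"])
E
```

```text
pics
[ 0.23670433 -0.5507378   0.21760499] 0.0188
top [[429.42907746   0.         320.68937584]
 [  0.         429.42907746 205.98223418]
 [  0.           0.           1.        ]] [0.0145867 0.        0.        0.        0.       ] [[ 0.00145325 -0.99959151  0.02854308 -0.02602428]
 [-0.98199148 -0.00681886 -0.1888021   0.54108547]
 [ 0.18891961 -0.02775469 -0.98160025  0.98948191]
 [ 0.          0.          0.          1.        ]]
scene [[456.07517217   0.         323.89431381]
 [  0.         456.07517217 199.71695116]
 [  0.           0.           1.        ]] [0.04100238 0.         0.         0.         0.        ] [[-0.2226484   0.9747753  -0.01551809  0.13004139]
 [ 0.65833513  0.13859205 -0.73985613 -0.30333427]
 [-0.7190428  -0.17494389 -0.67258612  1.30416443]
 [ 0.          0.          0.          1.        ]]
[[-5.84887314e-04 -9.69293585e-01 -2.45905680e-01  6.75290842e-02]
 [ 9.99998903e-01 -2.32252202e-04 -1.46302478e-03  1.01964280e-05]
 [ 1.36098840e-03 -2.45906265e-01  9.69292658e-01 -1.66816559e-01]
 [ 0.00000000e+00  0.00000000e+00  0.00000000e+00  1.00000000e+00]] [[286.98479272   0.         319.06452499]
 [  0.         286.98479272 201.99399906]
 [  0.           0.           1.        ]] [-0.02469907  0.          0.          0.          0.        ]
```

View pics/top0.png

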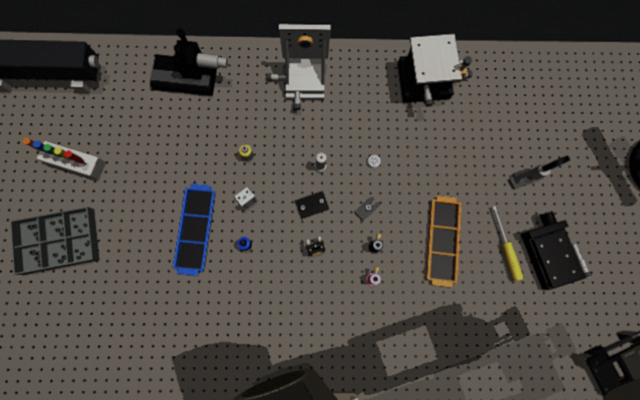

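View pics/scene0.png

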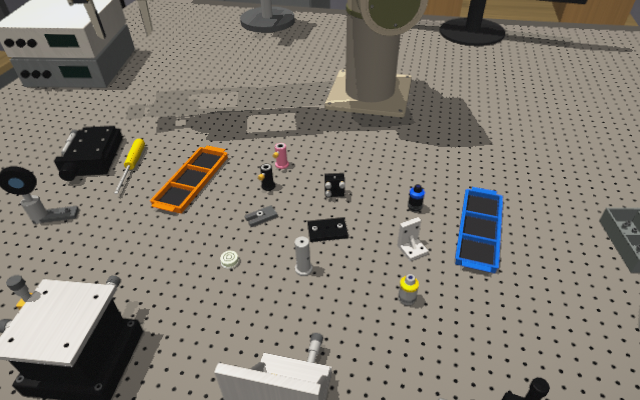

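Top view: yellow objective (245,152), bracket (245,198), blue objective (244,244), pillar (321,160), level (374,161), mirror mount (316,246), fork (369,208). There are two post holders, black (377,244) and pink (374,278). The black one fits, because the description says pink isn't meant. Blue tray is at (195,230), orange at (445,241). I'll confirm in enlarged crops.

Run:
```python
import cv2
t=cv2.imread("pics/top0.png"); s=cv2.imread("pics/scene0.png")
cv2.imwrite("pics/topc.png",cv2.resize(t[140:290,225:395],None,fx=4,fy=4,interpolation=cv2.INTER_CUBIC))
cv2.imwrite("pics/scenec.png",cv2.resize(s[135:310,200:440],None,fx=3.3,fy=3.3,interpolation=cv2.INTER_CUBIC))
```

```text
(no output)
```

View pics/topc.png

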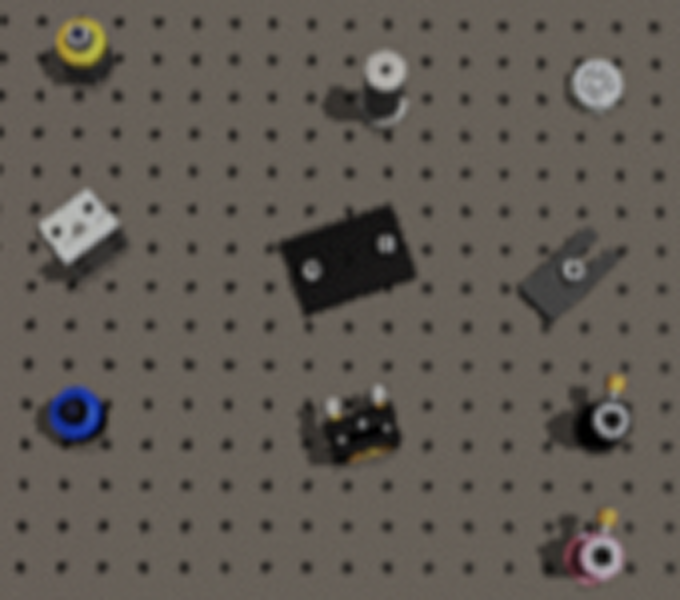

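View pics/scenec.png

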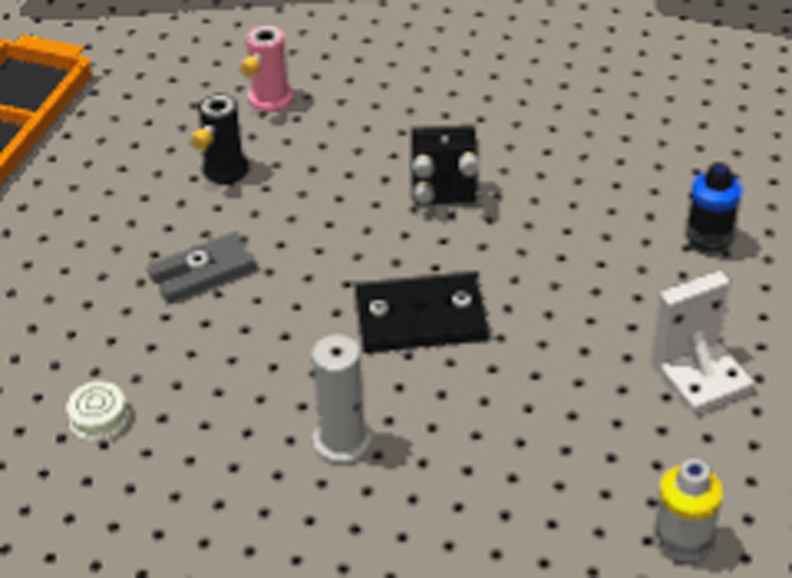

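The crops confirm it: the black-barrelled holder (topc 611,420) is the one meant, and its pink twin is at (601,556). Yellow objective (80,36), pillar (386,70), bracket (80,228) and mirror mount (362,430) are all clear.

```bash
cat > h.py <<'E'
from plant import robot, read_camera
import cv2,numpy as np
from scipy.spatial.transform import Rotation as R
def cam(name):
    s=robot.read_state(); c=read_camera(name)
    if name=="wrist":
        T=np.eye(4);T[:3,:3]=R.from_rotvec(s["orientation"]).as_matrix();T[:3,3]=s["tool_pos"]
        c["W"]=T@np.array(c["mount"])
    else: c["W"]=np.linalg.inv(np.array(c["extrinsics"]))
    return c
def onz(c,uv,z):
    p=cv2.undistortPoints(np.array(uv,float).reshape(-1,1,2),np.array(c["K"]),np.array(c["D"])).reshape(-1,2)
    d=np.c_[p,np.ones(len(p))]@c["W"][:3,:3].T; o=c["W"][:3,3]
    return o+d*((np.asarray(z)-o[2])/d[:,2])[:,None]
def yaw(s=None):
    m=R.from_rotvec((s or robot.read_state())["orientation"]).as_matrix()
    return np.degrees(np.arctan2(m[1,1],m[0,1]))  # direction of tool y
E
python3 - <<'E'
from h import *
np.set_printoptions(precision=1,suppress=True)
t=cam("top"); s=cam("scene")
print("cams",t["W"][:3,3]*1e3,"tool y dir",yaw(),R.from_rotvec(robot.read_state()["orientation"]).as_matrix())
P={"yellow":((80,36),(694,468),.060),"pillar":((386,70),(336,351),.075),"post":((611,420),(218,104),.054),"screw":((617,382),(202,138),.044),"pink":((601,556),(265,36),.054),"blueobj":((76,412),(718,172),.06)}
for n,(a,b,z) in P.items():
    a=((a[0]+.5)/4-.5+225,(a[1]+.5)/4-.5+140); b=((b[0]+.5)/3.3-.5+200,(b[1]+.5)/3.3-.5+135)
    print(n,onz(t,[a],z)[0]*1e3,onz(s,[b],z)[0]*1e3)
for c,n in((t,"top"),(s,"scene")):
  h=cv2.cvtColor(c["image"],cv2.COLOR_BGR2HSV)
  for nm,lo,hi in(("blue",(105,120,60),(130,255,255)),("orange",(8,130,80),(22,255,255))):
    m=cv2.inRange(h,lo,hi); k=max(cv2.findContours(m,cv2.RETR_EXTERNAL,cv2.CHAIN_APPROX_NONE)[0],key=cv2.contourArea)
    w=onz(c,k.reshape(-1,2),.016)[:,:2]*1e3
    print(n,nm,cv2.minAreaRect(w.astype(np.float32)))
E
```

```text
cams [ 344.4    5.1 1074.2] tool y dir -66.74785781432715 [[ 0.9  0.4 -0. ]
 [ 0.4 -0.9  0. ]
 [ 0.  -0.  -1. ]]
yellow [681.7 163.5  60. ] [682.6 167.1  60. ]
pillar [657.3 -24.   75. ] [657.5 -21.6  75. ]
post [ 447.8 -159.2   54. ] [ 445.9 -158.2   54. ]
screw [ 471.8 -165.    44. ] [ 469.7 -162.2   44. ]
pink [ 367.8 -151.4   54. ] [ 367.5 -150.3   54. ]
blueobj [450.5 157.8  60. ] [455.  161.8  60. ]
top blue ((489.78485107421875, 286.99285888671875), (76.65763854980469, 224.5238494873047), 84.9569320678711)
top orange ((463.4935607910156, -332.6086120605469), (76.56954956054688, 225.0191192626953), 83.5989990234375)
scene blue ((491.8093566894531, 290.1093444824219), (75.90760803222656, 227.67491149902344), 84.80756378173828)
scene orange ((466.6990661621094, -326.8190612792969), (85.37872314453125, 227.8472900390625), 84.00663757324219)
```

```bash
python3 -m inch '[210,392,-80,-35,70,210,392,-80,-35,70,210,392,-80,-35,70,210,392,-80,-35,70,210,392,-80,-35,70,210,392,-80,-35,70,210,392,-80,-35,70,210,392,-80,-35,70,210,392,-80,-35,70,210,392,-80,-35,70]' 20; python3 -m inch '[38,73,-15,0,70,38,73,-15,0,70,38,73,-15,0,70,38,73,-15,0,70]'
```

```text
t: 1.08
tool_pos: [0.4291, -0.1916, 0.1455]
orientation: [3.125, -0.322, 0.001]
force: [0.3, -1.3, 0.2]
opening: 0.0648
gripper_force: 0.0
t: 1.42
tool_pos: [0.4668, -0.1182, 0.13]
orientation: [-3.125, 0.314, 0.002]
force: [0.6, -1.1, 0.5]
opening: 0.0652
gripper_force: 0.0
```

```bash
python3 -m inch '[-20,-41,0,0,70,-20,-41,0,0,70,-20,-41,0,0,70,-20,-41,0,0,70]'
python3 - <<'E'
from h import *
c=cam("wrist"); cv2.imwrite("pics/w1.png",c["image"]); np.save("w1.npy",c["W"])
print(robot.read_state()["tool_pos"],yaw())
E
```

```text
t: 1.75
tool_pos: [0.4462, -0.1628, 0.1309]
orientation: [3.124, -0.327, 0.001]
force: [-0.2, -0.1, 0.5]
opening: 0.0652
gripper_force: 0.0
[ 0.44642074 -0.16222404  0.13086594] -101.8815305842865
```

View pics/w1.png

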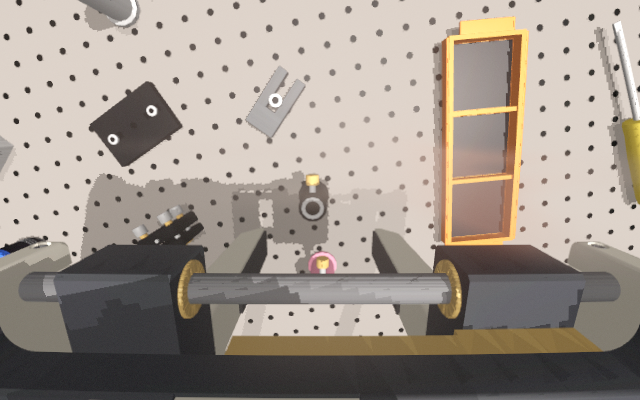

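The wrist view shows the black holder's top ring at (312,207) with its screw tip at (312,178), and pink behind it at (322,262). The orange tray rim corners are near (446,38), (526,30), (517,237) and (442,243).

Run:
```python
from h import *
c=cam("wrist")
print(np.round(onz(c,[(312,207),(312,176),(446,38),(526,30),(517,237),(442,243)],[.054,.044,.016,.016,.016,.016])*1e3,1))
h=cv2.cvtColor(c["image"],cv2.COLOR_BGR2HSV)
m=cv2.inRange(h,(8,130,80),(22,255,255));m[246:]=0;m[:,:400]=0
k=max(cv2.findContours(m,cv2.RETR_EXTERNAL,cv2.CHAIN_APPROX_NONE)[0],key=cv2.contourArea)
print(cv2.minAreaRect((onz(c,k.reshape(-1,2),.016)[:,:2]*1e3).astype(np.float32)))
```

```text
[[ 448.8 -156.2   54. ]
 [ 474.1 -161.5   44. ]
 [ 567.1 -303.5   16. ]
 [ 559.8 -375.4   16. ]
 [ 362.  -358.2   16. ]
 [ 372.  -279.    16. ]]
((495.1685485839844, -335.01605224609375), (62.49430847167969, 132.28805541992188), 84.39179229736328)
```

```bash
python3 -m inch '[2,4,-35,0,70,2,4,-70,0,70,2,4,-95,0,70,2,4,-112,0,70,2,4,-112,0,70,2,4,-112,0,70,2,4,-112,0,0,2,4,-112,0,0,2,4,-112,0,0,2,4,-112,0,0]' 25; python3 -m inch '[0,0,0,0,0,0,0,0,0,0,0,0,0,0,0]'
```

```text
t: 2.68
tool_pos: [0.4496, -0.1579, 0.0199]
orientation: [3.124, -0.321, 0.003]
force: [-0.0, 0.2, 0.6]
opening: 0.043
gripper_force: 0.0
t: 2.93
tool_pos: [0.4487, -0.1576, 0.0189]
orientation: [3.125, -0.322, 0.001]
force: [0.2, -0.3, 2.8]
opening: 0.0249
gripper_force: 25.0
```

```bash
python3 -m inch '[0,0,20,0,0,0,0,55,0,0,-12,-41,60,2,0,-24,-82,60,4,0,-36,-120,60,5,0,-45,-150,60,5,0,-49,-165,60,5,0,-49,-165,45,5,0,-49,-165,30,5,0,-49,-165,18,5,0]'; python3 -m inch '[0,0,0,0,0,0,0,0,0,0]'
```

```text
t: 3.77
tool_pos: [0.3989, -0.3226, 0.0354]
orientation: [-3.135, 0.187, 0.001]
force: [0.2, 0.5, -0.7]
opening: 0.0251
gripper_force: 25.0
t: 3.93
tool_pos: [0.3988, -0.3215, 0.0356]
orientation: [-3.134, 0.184, 0.003]
force: [-0.0, 0.4, -0.9]
opening: 0.025
gripper_force: 25.0
```

```bash
python3 -m inch '[0,0,-5,0,0,0,0,-9,0,0,0,0,-12,0,0,0,0,-12,0,0,0,0,-12,0,0]'
```

```text
t: 4.35
tool_pos: [0.3996, -0.3224, 0.0246]
orientation: [-3.136, 0.185, 0.0]
force: [-0.2, -0.1, -1.6]
opening: 0.0245
gripper_force: 25.0
```

```bash
python3 -m inch '[0,0,-1,0,0,0,0,-1,0,0,0,0,-1,0,55,0,0,-1,0,55,0,0,-1,0,55,0,0,10,0,55,0,0,40,0,55,0,0,80,0,55,0,0,115,0,55,0,0,115,0,55]'; python3 -m inch '[258,299,0,0,80,258,299,0,0,80,258,299,0,0,80,258,299,0,0,80,258,299,0,0,80,258,299,0,0,80,258,299,0,0,80,258,299,0,0,80,258,299,0,0,80,258,299,0,0,80]'
python3 - <<'E'
from h import *
c=cam("top");cv2.imwrite("pics/t2.png",cv2.resize(c["image"][120:300,340:480],None,fx=3,fy=3))
c=cam("wrist");cv2.imwrite("pics/w2.png",c["image"]);np.save("w2.npy",c["W"])
E
```

```text
t: 5.18
tool_pos: [0.4032, -0.3259, 0.1492]
orientation: [3.128, -0.184, 0.016]
force: [1.3, -0.3, 0.9]
opening: 0.0508
gripper_force: 0.0
t: 6.02
tool_pos: [0.6599, -0.0192, 0.1404]
orientation: [-3.135, 0.181, -0.003]
force: [0.7, -0.7, 0.1]
opening: 0.0746
gripper_force: 0.0
```

View pics/w2.png

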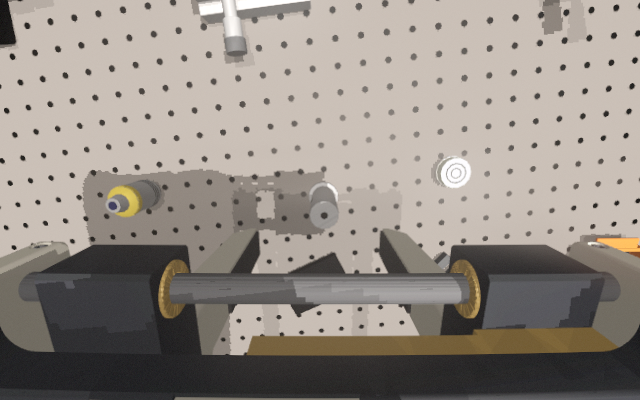

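View pics/t2.png

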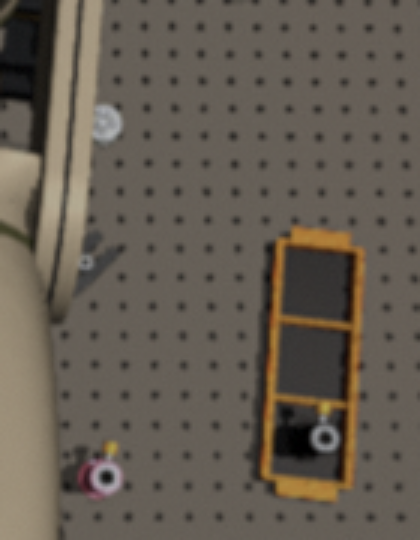

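The post holder stands in the near orange pocket, ring at (325,437) in the crop. In the wrist view the pillar top hole is at (323,215) and the yellow objective's nose at (115,206).

Run:
```python
from h import *
c=cam("wrist");print(np.round(onz(c,[(323,215),(115,206)],[.075,.06])*1e3,1),robot.read_state()["tool_pos"],yaw())
```

```text
[[656.3 -22.8  75. ]
 [681.4 163.4  60. ]] [ 0.65824293 -0.021893    0.13992703] -96.59135992515967
```

```bash
python3 -m inch '[-2,-1,-35,0,75,-2,-1,-70,0,65,-2,-1,-95,0,60,-2,-1,-107,0,60,-2,-1,-107,0,60,-2,-1,-107,0,0,-2,-1,-107,0,0,-2,-1,-107,0,0,-2,-1,-107,0,0,-2,-1,-107,0,0]' 35; python3 -m inch '[0,0,0,0,0,0,0,0,0,0,0,0,0,0,0,0,0,0,0,0]'
```

```text
t: 7.0
tool_pos: [0.6568, -0.0243, 0.0345]
orientation: [-3.136, 0.185, -0.004]
force: [-0.4, 3.2, 1.6]
opening: 0.0275
gripper_force: 1.4
t: 7.33
tool_pos: [0.6567, -0.0243, 0.0343]
orientation: [-3.136, 0.185, -0.004]
force: [0.1, 0.5, 6.6]
opening: 0.0245
gripper_force: 35.0
```

```bash
python3 -m inch '[0,0,20,0,0,0,0,50,0,0,0,0,80,0,0,-12,36,90,0,0,-25,75,90,0,0,-37,114,90,0,0,-50,153,90,0,0,-62,192,90,0,0,-75,230,90,0,0,-85,260,90,0,0]'; python3 -m inch '[-10,30,0,1,0,-15,46,0,1,0,-15,46,-20,1,0,-15,46,-45,1,0,-15,46,-65,1,0,-15,46,-75,1,0,-15,46,-75,1,0]'
```

```text
t: 8.17
tool_pos: [0.5686, 0.2381, 0.1221]
orientation: [-3.136, 0.183, 0.002]
force: [-0.3, 0.8, -2.7]
opening: 0.024
gripper_force: 35.0
t: 8.75
tool_pos: [0.5527, 0.2803, 0.0437]
orientation: [3.135, -0.157, -0.009]
force: [0.5, -0.7, -3.3]
opening: 0.0246
gripper_force: 35.0
```

```bash
python3 -m inch '[3,2,-2,0,0,3,2,-4,0,0,3,2,-5,0,0,3,2,-5,0,0,3,2,-5,0,0]'
```

```text
t: 9.17
tool_pos: [0.5592, 0.2837, 0.0436]
orientation: [-3.137, 0.158, -0.002]
force: [0.3, -0.6, -2.8]
opening: 0.0246
gripper_force: 35.0
```

```bash
python3 -m inch '[0,0,0,0,0,0,0,0,0,0]';  python3 -m inch '[0,0,-1,0,0,0,0,-2,0,0,0,0,-3,0,0,0,0,-3,0,0]'
```

```text
t: 9.33
tool_pos: [0.5588, 0.2836, 0.0431]
orientation: [-3.137, 0.158, -0.001]
force: [-1.9, -0.4, -3.2]
opening: 0.0246
gripper_force: 35.0
t: 9.67
tool_pos: [0.5583, 0.2834, 0.0392]
orientation: [3.137, -0.158, -0.001]
force: [0.1, 1.0, -3.0]
opening: 0.0244
gripper_force: 35.0
```

```bash
python3 -m inch '[0,0,-1,0,0,0,0,-1,0,0,0,0,-1,0,55,0,0,-1,0,55,0,0,-1,0,55,0,0,15,0,55,0,0,40,0,55,0,0,80,0,55,0,0,100,0,55,0,0,100,0,55]'; python3 -m inch '[-118,-296,0,20,80,-118,-296,0,20,80,-118,-296,0,20,80,-118,-296,0,20,80,-118,-296,0,20,80,-118,-296,0,20,80,-118,-296,0,20,80,-118,-296,0,20,80,-118,-296,0,20,80,-118,-296,0,20,80]'; python3 -m inch '[0,0,0,0,80]'
python3 - <<'E'
from h import *
c=cam("wrist");cv2.imwrite("pics/w3.png",c["image"]);cv2.imwrite("pics/w3c.png",cv2.resize(c["image"][90:250,200:420],None,fx=3.5,fy=3.5,interpolation=cv2.INTER_CUBIC));np.save("w3.npy",c["W"]);print(robot.read_state()["tool_pos"],yaw())
c=cam("top");cv2.imwrite("pics/t3.png",c["image"])
E
```

```text
t: 10.5
tool_pos: [0.5624, 0.2851, 0.1473]
orientation: [-3.133, 0.157, -0.016]
force: [0.5, 0.8, 1.4]
opening: 0.0506
gripper_force: 0.0
t: 11.33
tool_pos: [0.4404, -0.0136, 0.1396]
orientation: [3.118, 0.384, 0.001]
force: [0.3, -0.5, -0.4]
opening: 0.0742
gripper_force: 0.0
t: 11.42
tool_pos: [0.4409, -0.0122, 0.1397]
orientation: [-3.117, -0.388, -0.001]
force: [-0.0, 1.4, -1.1]
opening: 0.0742
gripper_force: 0.0
[ 0.44096451 -0.01179428  0.13968387] -75.72781452792347
```

View pics/w3c.png

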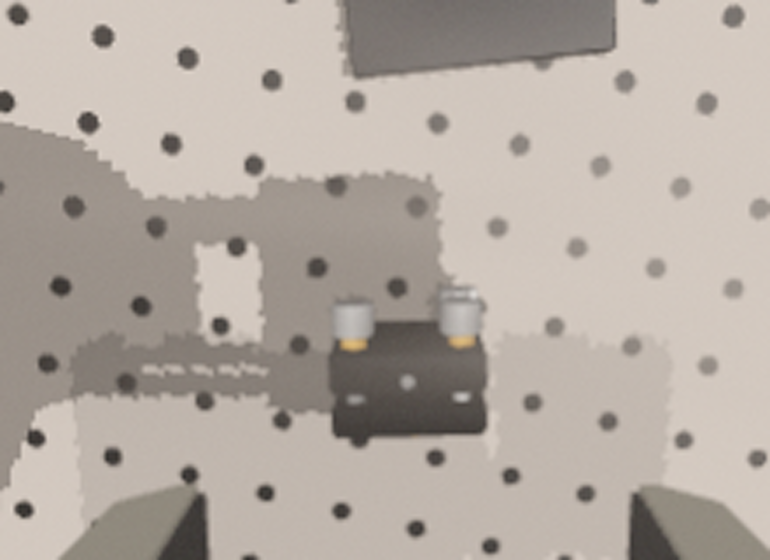

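Run:
```python
from h import *
c=cam("wrist");print(robot.read_state()["tool_pos"],yaw())
f=lambda u,v:(200+(u+.5)/3.5-.5,90+(v+.5)/3.5-.5)
p=onz(c,[f(334,435),f(487,432)],.048)[:,:2]*1e3; d=p[0]-p[1]; d/=np.linalg.norm(d); x=np.array([d[1],-d[0]])
print(p,np.linalg.norm(p[0]-p[1]),"y dir",np.degrees(np.arctan2(d[1],d[0])),"centre",p.mean(0)+12*x)
```

```text
[ 0.44091801 -0.01146707  0.13954023] -75.6580314495402
[[425.9448333    8.23660057]
 [436.90347792 -31.32315252]] 41.04955489158088 y dir 105.48352922008131 centre [442.98864244  -8.33973976]
```

```bash
python3 -m inch '[2,3,-35,1,80,2,3,-70,1,80,2,3,-100,1,80,2,3,-118,1,80,2,3,-124,1,80,2,3,-124,1,80,2,3,-124,1,0,2,3,-124,1,0,2,3,-124,1,0,2,3,-124,1,0]' 25; python3 -m inch '[0,0,0,0,0,0,0,0,0,0]'
```

```text
t: 12.4
tool_pos: [0.4439, -0.0096, 0.0171]
orientation: [3.113, 0.417, 0.004]
force: [-0.2, 0.2, 0.4]
opening: 0.0523
gripper_force: 0.0
t: 12.57
tool_pos: [0.4432, -0.0096, 0.0164]
orientation: [3.114, 0.417, 0.002]
force: [-1.2, 0.4, 4.3]
opening: 0.0418
gripper_force: 25.0
```

```bash
python3 -m inch '[0,0,20,0,0,0,0,50,0,0,0,0,85,0,0,0,8,100,-3,0,-4,45,100,-9,0,-8,84,100,-15,0,-12,122,100,-20,0,-15,160,100,-20,0,-18,198,100,-20,0,-20,236,100,-20,0]'; python3 -m inch '[0,0,0,0,0,0,0,0,0,0]'
```

```text
t: 13.4
tool_pos: [0.4218, 0.2283, 0.1157]
orientation: [-3.139, 0.13, -0.0]
force: [1.8, -0.1, -1.7]
opening: 0.0415
gripper_force: 25.0
t: 13.57
tool_pos: [0.4218, 0.2282, 0.1154]
orientation: [3.139, -0.124, -0.001]
force: [-1.2, -0.2, -1.7]
opening: 0.0421
gripper_force: 25.0
```

```bash
python3 -m inch '[-1,30,0,0,0,-3,60,0,0,0,-3,66,0,0,0,-3,66,-25,0,0,-3,66,-50,0,0,-3,66,-70,0,0,-3,66,-82,0,0,-3,66,-88,0,0,-3,66,-88,0,0,-3,66,-88,0,0]'; python3 -m inch '[0,0,-2,0,0,0,0,-4,0,0,0,0,-4,0,0,0,0,-4,0,0]'
```

```text
t: 14.4
tool_pos: [0.4202, 0.2922, 0.0283]
orientation: [-3.139, 0.131, -0.001]
force: [-0.6, -0.0, -1.7]
opening: 0.0416
gripper_force: 25.0
t: 14.73
tool_pos: [0.4199, 0.2927, 0.0241]
orientation: [-3.139, 0.13, -0.001]
force: [0.7, 0.2, -1.1]
opening: 0.0418
gripper_force: 25.0
```

```bash
python3 -m inch '[0,0,-1,0,0,0,0,-2,0,0,0,0,-3,0,0,0,0,-3,0,0]'; python3 -m inch '[0,0,0,0,65,0,0,0,0,65,0,0,0,0,65,0,0,0,0,65,0,0,20,0,65,0,0,50,0,65,0,0,90,0,65,0,0,120,0,65,0,0,120,0,65,0,0,120,0,65]'
```

```text
t: 15.07
tool_pos: [0.4195, 0.2925, 0.0205]
orientation: [3.139, -0.13, -0.0]
force: [-0.4, -0.0, -1.0]
opening: 0.0416
gripper_force: 25.0
t: 15.9
tool_pos: [0.4213, 0.2935, 0.1434]
orientation: [-3.136, 0.13, -0.007]
force: [-0.9, 0.9, -0.5]
opening: 0.0602
gripper_force: 0.0
```

```bash
python3 -m inch '[129,-148,0,43,80,129,-148,0,43,80,129,-148,0,43,80,129,-148,0,43,80,129,-148,0,43,80,129,-148,0,43,80,129,-148,0,43,80,129,-148,0,43,80,129,-148,0,43,80]'
python3 - <<'E'
from h import *
c=cam("wrist");cv2.imwrite("pics/w4c.png",cv2.resize(c["image"][90:250,200:420],None,fx=3.5,fy=3.5,interpolation=cv2.INTER_CUBIC));print(robot.read_state()["tool_pos"],yaw())
E
```

```text
t: 16.65
tool_pos: [0.5476, 0.1442, 0.1389]
orientation: [-2.969, -1.026, 0.004]
force: [-0.0, 0.1, 0.0]
opening: 0.0743
gripper_force: 0.0
[0.54766579 0.14460749 0.13930379] -51.864938215922066
```

View pics/w4c.png

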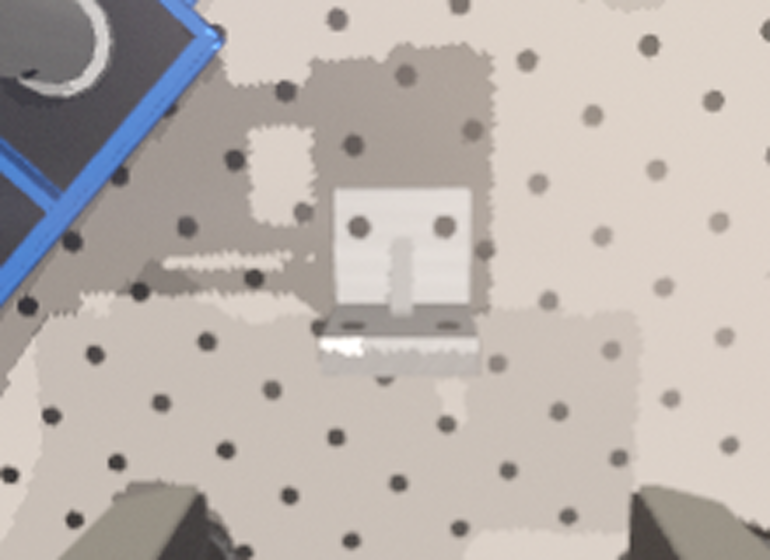

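The bracket's leg top spans (318–480, 337–376) in the crop, with the foot above it, square to the gripper.

Run:
```python
from h import *
c=cam("wrist");print(robot.read_state()["tool_pos"],yaw())
f=lambda u,v:(200+(u+.5)/3.5-.5,90+(v+.5)/3.5-.5)
p=onz(c,[f(318,338),f(480,338),f(320,376),f(479,375)],.06)[:,:2]*1e3; d=p[2]-p[3]
print(p,np.linalg.norm(d),np.linalg.norm(p[0]-p[2]),np.degrees(np.arctan2(d[1],d[0])),p.mean(0))
```

```text
[0.54778141 0.14482789 0.13965698] -51.82256978989103
[[547.10893323 176.50849243]
 [572.04793271 144.73125924]
 [539.60940725 170.29005561]
 [564.52519318 138.96949792]] 40.02216538265755 9.74227112041081 128.50256502554146 [555.82286659 157.6248263 ]
```

```bash
python3 -m inch '[8,13,-10,0,80,8,13,-45,0,80,8,13,-80,0,80,8,13,-105,0,80,8,13,-114,0,80,8,13,-114,0,80,8,13,-114,0,0,8,13,-114,0,0,8,13,-114,0,0,8,13,-114,0,0]' 25; python3 -m inch '[0,0,0,0,0,0,0,0,0,0,0,0,0,0,0]'
```

```text
t: 17.58
tool_pos: [0.5582, 0.1579, 0.0288]
orientation: [2.968, 1.029, 0.005]
force: [-0.1, -0.1, 0.1]
opening: 0.0526
gripper_force: 0.0
t: 17.83
tool_pos: [0.5572, 0.1576, 0.0276]
orientation: [2.968, 1.029, 0.002]
force: [-1.4, 0.3, 5.2]
opening: 0.0397
gripper_force: 25.0
```

```bash
python3 -m inch '[0,0,25,0,0,0,0,60,0,0,-2,-15,70,-4,0,-5,-50,70,-10,0,-9,-90,70,-16,0,-12,-130,70,-22,0,-15,-170,70,-28,0,-19,-210,70,-34,0,-22,-250,70,-40,0,-26,-290,70,-44,0]'; python3 -m inch '[-3,-40,0,0,0,-7,-80,0,0,0,-10,-115,0,0,0,-14,-155,0,0,0,-17,-190,0,0,0,-17,-203,0,0,0,-17,-203,0,0,0,-17,-203,0,0,0]'
```

```text
t: 18.67
tool_pos: [0.5299, -0.1343, 0.0965]
orientation: [-3.137, 0.166, 0.0]
force: [1.2, 0.5, -1.4]
opening: 0.0401
gripper_force: 25.0
t: 19.33
tool_pos: [0.5131, -0.3355, 0.0961]
orientation: [-3.136, 0.16, 0.001]
force: [-0.8, -0.4, -0.1]
opening: 0.04
gripper_force: 25.0
```

Now at the target xy. Final TCP z should be about 0.0316.

```bash
python3 -m inch '[0,0,-25,0,0,0,0,-45,0,0,0,0,-54,0,0,0,0,-58,0,0,0,0,-61,0,0,0,0,-61,0,0,0,0,-61,0,0]';  python3 -m inch '[0,0,-1,0,0,0,0,-2,0,0,0,0,-3,0,0,0,0,-3,0,0]'
```

```text
t: 19.92
tool_pos: [0.5144, -0.3356, 0.0368]
orientation: [3.137, -0.157, 0.002]
force: [0.2, -0.8, -1.0]
opening: 0.0398
gripper_force: 25.0
t: 20.25
tool_pos: [0.5136, -0.3356, 0.0327]
orientation: [3.138, -0.158, 0.0]
force: [-0.5, 0.6, -1.6]
opening: 0.04
gripper_force: 25.0
```

```bash
python3 -m inch '[0,0,-1,0,0,0,0,-1,0,0,0,0,-1,0,65,0,0,-1,0,65,0,0,-1,0,65,0,0,-1,0,65,0,0,20,0,65,0,0,50,0,65,0,0,90,0,65,0,0,105,0,65]'; python3 -m inch '[168,500,5,0,65,168,500,5,0,65,168,500,5,0,65,168,500,5,0,65,168,500,5,0,65,168,500,5,0,65,168,500,5,0,65,168,500,5,0,65,168,500,5,0,65,168,500,5,0,65]'; python3 -m inch '[0,0,0,0,65]'
```

```text
t: 21.08
tool_pos: [0.5155, -0.3369, 0.1434]
orientation: [3.134, -0.157, 0.008]
force: [1.0, -0.2, 1.1]
opening: 0.0606
gripper_force: 0.0
t: 21.92
tool_pos: [0.6466, 0.0616, 0.1418]
orientation: [3.138, -0.157, 0.001]
force: [0.6, -0.2, 0.2]
opening: 0.0602
gripper_force: 0.0
t: 22.0
tool_pos: [0.6475, 0.0672, 0.1418]
orientation: [-3.135, 0.148, -0.002]
force: [0.9, -0.1, 1.0]
opening: 0.06
gripper_force: 0.0
```

```bash
python3 -m inch '[14,40,0,0,65,27,78,0,0,65,34,97,-5,0,65,34,97,-35,0,65,34,97,-70,0,65,34,97,-100,0,65,34,97,-120,0,65,34,97,-126,0,65,34,97,-126,0,65,34,97,-126,0,65]'; python3 -m inch '[0,0,0,0,0,0,0,0,0,0,0,0,0,0,0,0,0,0,0,0,0,0,0,0,0,0,0,0,0,0]' 28
```

```text
t: 22.83
tool_pos: [0.6809, 0.1565, 0.0166]
orientation: [-3.137, 0.158, -0.001]
force: [0.1, 0.5, -0.2]
opening: 0.0607
gripper_force: 0.0
t: 23.33
tool_pos: [0.6808, 0.1567, 0.0165]
orientation: [-3.137, 0.157, -0.002]
force: [-0.3, 0.7, 4.3]
opening: 0.0295
gripper_force: 28.0
```

```bash
python3 -m inch '[0,0,25,0,0,0,0,60,0,0,0,0,85,0,0,-13,-30,85,0,0,-28,-63,85,0,0,-43,-97,85,0,0,-58,-131,85,0,0,-73,-165,85,0,0,-88,-199,85,0,0,-103,-232,85,0,0]'; python3 -m inch '[-15,-34,0,0,0,-30,-68,0,0,0,-45,-102,0,0,0,-60,-136,0,0,0,-75,-170,0,0,0,-90,-204,0,0,0,-105,-236,0,0,0,-113,-255,0,0,0,-113,-255,0,0,0,-113,-255,0,0,0]'
python3 - <<'E'
from h import *
c=cam("scene");cv2.imwrite("pics/s5.png",cv2.resize(c["image"][80:280,100:300],None,fx=3,fy=3,interpolation=cv2.INTER_CUBIC))
E
```

```text
t: 24.17
tool_pos: [0.5758, -0.0771, 0.1002]
orientation: [3.137, -0.157, -0.001]
force: [0.8, -0.7, -1.1]
opening: 0.0297
gripper_force: 28.0
t: 25.0
tool_pos: [0.4633, -0.3314, 0.1002]
orientation: [-3.137, 0.162, 0.001]
force: [-0.3, -0.2, -1.8]
opening: 0.0295
gripper_force: 28.0
```

View pics/s5.png

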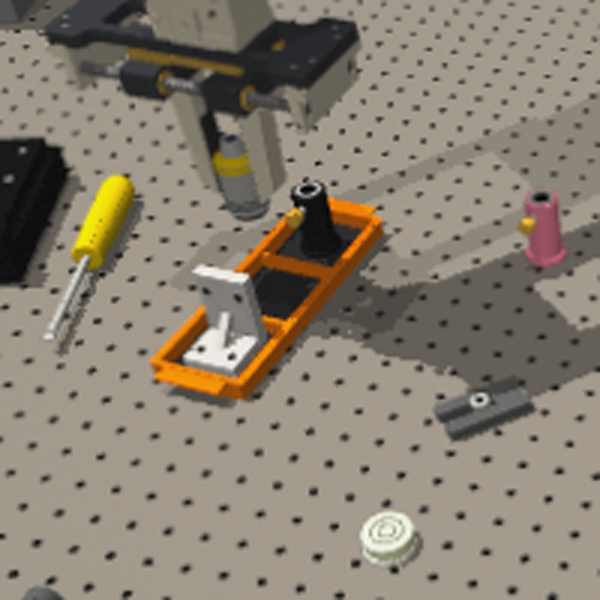

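The bracket and post holder stand upright in the end pockets. The objective hangs upright over the middle one.

```bash
python3 -m inch '[0,0,-30,0,0,0,0,-50,0,0,0,0,-62,0,0,0,0,-69,0,0,0,0,-74,0,0,0,0,-74,0,0,0,0,-74,0,0]';  python3 -m inch '[0,0,-2,0,0,0,0,-4,0,0,0,0,-5,0,0,0,0,-5,0,0]'
```

```text
t: 25.63
tool_pos: [0.4649, -0.3306, 0.0273]
orientation: [3.137, -0.157, 0.001]
force: [0.5, -0.4, -1.8]
opening: 0.0296
gripper_force: 28.0
t: 25.97
tool_pos: [0.4643, -0.3306, 0.0217]
orientation: [3.137, -0.158, 0.0]
force: [-0.3, 0.4, -1.1]
opening: 0.0296
gripper_force: 28.0
```

Lower 1 mm, release, back off and park between the trays, out of the cameras' way.

```bash
python3 -m inch '[0,0,-1,0,0,0,0,-1,0,0,0,0,-1,0,55,0,0,-1,0,55,0,0,-1,0,55,0,0,-1,0,55,0,0,20,0,55,0,0,50,0,55,0,0,90,0,55,0,0,120,0,55]'; python3 -m inch '[-100,330,30,0,55,-100,330,30,0,55,-100,330,30,0,55,-100,330,30,0,55,-100,330,30,0,55,-100,330,30,0,55,-100,330,30,0,55,-100,330,30,0,55,-100,330,30,0,55,-100,330,30,0,55]';  python3 -m inch '[0,0,0,0,55,0,0,0,0,55,0,0,0,0,55]'
python3 - <<'E'
from h import *
c=cam("top");cv2.imwrite("pics/t6.png",c["image"][130:300,150:480]);a=cv2.resize(c["image"][170:300,165:225],None,fx=4,fy=4);b=cv2.resize(c["image"][170:300,420:470],None,fx=4,fy=4)
s=cam("scene")["image"];d=cv2.resize(s[170:280,400:520],(360,330))
d=cv2.copyMakeBorder(d,0,190,0,0,cv2.BORDER_CONSTANT)
cv2.imwrite("pics/f6.png",np.hstack([a,b,d])[:600,:800])
E
```

```text
t: 26.8
tool_pos: [0.4645, -0.3307, 0.1441]
orientation: [3.137, -0.157, 0.001]
force: [0.3, -0.4, 0.6]
opening: 0.0512
gripper_force: 0.0
t: 27.63
tool_pos: [0.3639, 0.0021, 0.1723]
orientation: [-3.137, 0.151, -0.003]
force: [0.0, -0.9, 0.1]
opening: 0.0509
gripper_force: 0.0
t: 27.88
tool_pos: [0.3645, -0.0015, 0.1715]
orientation: [3.137, -0.16, -0.001]
force: [-0.2, 1.2, -0.6]
opening: 0.0508
gripper_force: 0.0
```

View pics/f6.png

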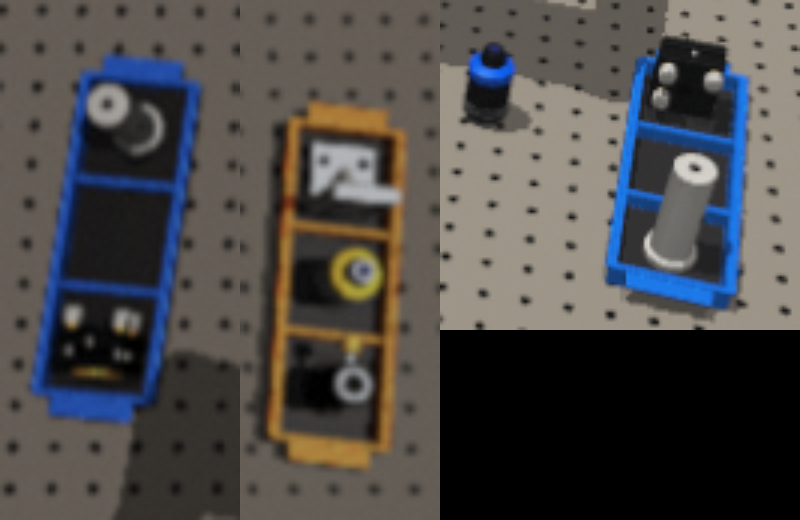

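View pics/t6.png

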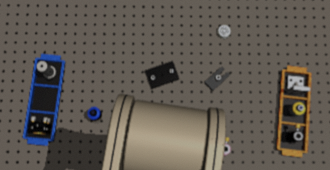

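Run:
```python
from h import *
t=cam("top");s=cam("scene")
print(onz(s,[(485,226),(477.3,252.4)],[.079,.010])*1e3)
print(onz(t,[(165+108/4,170+104/4),(165+137/4,170+130/4)],[.079,.010])*1e3)
```

```text
[[559.40580949 283.72952328  79.        ]
 [559.60563565 284.74633584  10.        ]]
[[557.7464263  279.29642178  79.        ]
 [556.0284792  279.38432512  10.        ]]
```

The top and foot line up vertically in both views, so the pillar is upright and centred. Everything else is in place.

```bash
python3 -c "
from plant import job
print(job.close_job())"
```

```text
the job is handed in; nothing more can be done
None
```

Job handed in at about 28 s of robot time: in the final pictures all five parts stand in pockets of their own in the right trays, with the blue-banded objective, fork and level where they were; the judge's verdict was not shown.

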